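Rock a seized mould core out of its jig and hold it clear

TASK

The tapered brass mould core has seized between the two sliding cheeks of the small steel jig. Take it by its square head and rock it to one side and then to the other while its foot stays down in the pocket, so that each cheek is pushed well back, by some four millimetres, instead of wrenching it straight up; then lift it out and finish still holding it in the gripper, upright and still, straight over the jig, its foot just clear by about two or three centimetres of air. Leave the marker and the cork beside the jig where they are.

Things in the scene. Friction and masses are not known exactly. Their poses are not given: they have to be found in the camera images.
- jig: Dark steel bed plate, 84 x 160 x 12 mm (x, y, z), fixed; place and yaw vary. Origin: centre of its underside, on the table; z up, y its long axis, along which the two aluminium cheeks slide. The cheeks (46 mm wide in x) stand on its +y and -y side of the core; they and the end plates (at y = +-62 mm) are the tallest parts, tops 48 mm above the table.
- seat (a point): Centre of the floor of the pocket in the middle of the jig's bed, 7 mm above the jig's origin. The pocket is 32 mm (x) by 36 mm (y) and 5 mm deep; the core's sole stands on this floor at the start.
- core: Brass core, 88 mm tall, about 0.4 kg. Origin: centre of its sole; z up along it, x and y as the jig's. The lower part is 30 mm in x; in y it tapers from 34 mm wide, 4 mm above the sole, to 25 mm wide, 45 mm above it (wider below, so the cheeks hold it down). The flat sole is 22 mm wide in y, centred; the core rocks about its edges. Above: a 22 mm square neck, then the grip head.
- core_head (a point): Centre of the core's square grip head: 26 mm along x, 30 mm along y, 28 mm tall, 74 mm above the sole (head from 60 to 88 mm above the sole, its underside 67 mm and its top 95 mm above the table at the start).
- cheek_left (a joint): How far (m) the cheek on the jig's +y side is pushed back along +y: 0 at the start (0.4 mm off the core), at most 0.009. It slides stiffly (13 N), has no spring and stays where pushed. Tilting the seated core 0.14 rad towards +y (head 10 mm to +y) pushes it back about 5 mm. With both back 4 mm the core lifts out freely; at 0 a straight pull meets about 20 N.
- cheek_right (a joint): The same for the cheek on the jig's -y side, pushed back along -y: 0 at the start, at most 0.009; tilt the core towards -y.
- marker: Bystander: white marker pen with black cap, 135 mm long, 16 mm thick, lying beside the jig on its -x side. Origin: centre of its underside.
- cork_big: Bystander: cork stopper, 33 mm across, 32 mm tall, standing beside the jig near its -x, -y corner. Origin: centre of its underside.
Mind the look-alikes: they are no part of the job. Of the things that look like the core, the larger one is meant.

How it is judged (in metres and radians):
On the way, in this order (a step that is already met when the one before it is completed fails the run):
1. one cheek is pushed back by more than 2.5 mm by rocking, the core's foot still down in the pocket (sole within 5 mm of the pocket floor) (value of joint any of cheek_left, cheek_right above 0.0025 m and z of core in the frame of jig below 0.012 m), for 0.1 s.
2. both cheeks are pushed back by more than 2.5 mm, the core's foot still down in the pocket (value of joint each of cheek_left, cheek_right above 0.0025 m and z of core in the frame of jig below 0.012 m), for 0.1 s.
At the end, for the whole second after the job is handed in: The core is held in the fingers (contact over 1 N), not touching the jig or its cheeks, its sole 5 to 60 mm above the cheek tops, within 35 mm of the jig's middle seen from above, upright within 0.25 rad and still (under 30 mm/s and 0.3 rad/s); both cheeks are back by more than 2.5 mm (z of core in the frame of jig between 0.053 and 0.108 m and horizontal distance between core and jig below 0.035 m and angle between core's own z axis and vertical below 0.25 rad and value of joint each of cheek_left, cheek_right above 0.0025 m and contact force between the fingers and core above 1 N and contact force between core and jig below 0.2 N and linear speed of core below 0.03 m/s and angular speed of core below 0.3 rad/s); the arm keeps its last pose, push and grip.
It fails at once if the marker or the cork is moved more than 30 mm (distance of any of marker, cork_big from where it was at the start of the episode above 0.03 m).
It also fails if it takes over 45 s, if anything falls off the work surface, if the arm or the gripper's body presses on something with over 40 N, if the wrist force passes 120 N, or if a joint passes its speed limit or range.

ROBOT

A 6-joint arm with a two-finger parallel gripper is mounted at the origin on a cart in front of the work surface, level with it; the furniture and walls round the work are solid. World frame = base frame: x ahead of the robot, y to its left, z up, the work surface at z = 0. Lengths are in mm, angles in rad, forces in N, time in s.
With the tool pointing down it reaches from about 425 to 950 mm from the base axis. Payload 3.5 kg.
Tool frame: the origin (TCP) lies midway between the tips of the shut fingers; the grasp point (between the pads) lies 19 mm behind it (ctrl.pinch_z is the distance from the TCP to the grasp point, in mm); z points along the fingers, y is the line along which they close (so a half turn about z gives the same grasp; the last joint's range is limited). The gripper opens to 85 mm and grips with 20 to 120 N. Pads are 22 mm wide; open, the fingers measure 114 mm over their backs; the gripper's body (76 mm by 85 mm) begins 54 mm behind the grasp point. The pads swing forward as they close: fully open they stand 13 mm farther back than shut.
Start: joints at [-1.447, 0.286, 1.577, -0, 1.279, -0.15], TCP at [182.539, -649.835, 231.325] pointing down, gripper open.
Joint ranges: [-2.77, 2.77], [-0.9, 2.22], [0.21, 2.48], [-1.53, 4.67], [0.24, 2.81], [-2.84, 2.84]. Speed limits (rad/s): [2.79, 2.79, 3.14, 3.14, 3.14, 3.14].

INTERFACE

Orientations are given as a rotation vector (axis times angle).
In Python, from bench import ctrl gives the robot as it stands.
- The arm moves only by the shell command python3 -m crank 'ROWS' [FORCE]. ROWS is JSON, a list of rows, each an object of numbers: "x", "y", "z": the shift along the tool's x, y, z in units of 40 mm (1.0 is 40 mm); "ax", "ay", "az": the turn, a rotation vector about the tool's x, y, z in units of 5 degrees (1.0 is 5 degrees); "claw": the finger opening in mm, from 0 to 85.4. A call has 1 to 5 rows; each row is the pose to reach, as a shift and turn from the pose commanded when the call began, along the tool's axes at that moment; what a row does not reach only later rows make up. A row lasts 1/12 s, in which the tool goes at most 41.7 mm and 7.16 degrees, less where a joint would pass 70% of its speed; a pose out of reach is approached as far as the arm can. A call with a gripper value outside its range is refused whole. The fingers move at their own pace and stop on an object; FORCE is the grip in N (left out, the last holds). Time passes only in rows, so rows that repeat a pose let the fingers close. It gives the time, the measured TCP pose, the force, the opening and the grip force at its end, in the units of the state.
- ctrl.get_obs(): the state, without advancing time (a new reading comes with each control period).
- ctrl.grab_frame(name): name is "scene" or "top" or "wrist"; returns a dict with "frame" (400x640x3 uint8, red, green, blue), "intrinsics" (3x3 intrinsics, pixels), "extrinsics" (4x4, takes a point from camera to world coordinates). Camera axes: x right, y down, z forward; pixel columns grow to the right and rows downward; lengths in mm; the calibration is good to about 2 mm. The wrist camera is an equidistant fisheye: a pixel r from the principal point sees the ray r / f radians off the axis. A picture is of the moment at which its call begins. There is no depth.
- ctrl.sign_off(): hands the job in; it is judged then, once.
The state is a dict: "time_s": time; "joint_positions": joint angles; "qvel": joint speeds; "effort": joint torques, N m; "tool_pos": TCP position; "tcp_rot": TCP orientation; "force": force on the tool from outside, world axes, zero at the start; "torque": the same for the moment, N m; "grip_width": finger opening in mm; "finger_force": force on a finger pad.
Only numpy, scipy, OpenCV 4.12 (cv2) and the standard library are available. Lean on these libraries where they do the work, as an engineer would, in place of code of your own. Each camera call takes 0.05 s, during which the arm holds its last target. There are 200 camera calls.

## Working session

There is one attempt and no reset: what is moved stays moved. The work goes in short steps, Python scripts to look and compute and a shell command to move; the robot and the scene stay as the last step left them, time stands still between calls to the robot, and variables do not carry over. Pictures are saved under pics/ and viewed, at most 10 in all, crops included, and the job is handed in when it is done.

```bash
mkdir -p pics; python3 - <<'E'
from bench import ctrl
import cv2,numpy as np
for n in("scene","top"):
    f=ctrl.grab_frame(n); cv2.imwrite(f"pics/{n}0.png",f["frame"][:,:,::-1]); np.savez(f"{n}0.npz",**f)
    print(n,f["intrinsics"].tolist(),f["extrinsics"].round(3).tolist())
o=ctrl.get_obs();print(o["tool_pos"],o["tcp_rot"],o["force"],o["grip_width"],o["time_s"])
E
```

```text
scene [[435.9770426157766, 0.0, 309.8660416312367], [0.0, 435.9770426157766, 195.01525720603956], [0.0, 0.0, 1.0]] [[-0.8, -0.424, 0.424, 83.675], [-0.599, 0.549, -0.583, 508.948], [0.015, -0.72, -0.693, 680.446], [0.0, 0.0, 0.0, 1.0]]
top [[469.12708918186956, 0.0, 317.591138771497], [0.0, 469.12708918186956, 199.43114925567525], [0.0, 0.0, 1.0]] [[0.004, -0.998, 0.069, 355.433], [-1.0, -0.003, 0.012, 23.771], [-0.012, -0.069, -0.998, 935.295], [0.0, 0.0, 0.0, 1.0]]
[ 182.44430979 -649.24985965  230.04025926] [-3.11006059e+00 -4.28389960e-01 -5.61688148e-05] [ 0.63005224 -0.08924798  0.23192057] 85.30857461028805 0.1
```

View pics/top0.png

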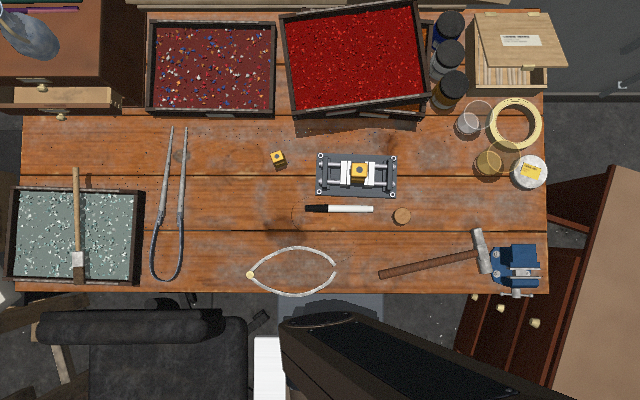

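View pics/scene0.png

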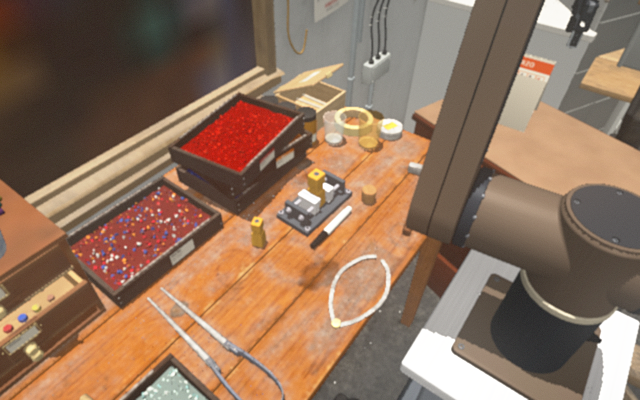

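The top view shows the jig near (356,175) with the core head at about (359,170). The small look-alike stands at (278,158), the marker at (340,209) and the cork at (402,216). I'll zoom in on the jig.

```bash
python3 - <<'E'
import cv2,numpy as np
a=cv2.imread("pics/top0.png")[140:230,300:420]; cv2.imwrite("pics/c1.png",cv2.resize(a,None,fx=6.5,fy=6.5,interpolation=cv2.INTER_CUBIC))
E
cat > h.py <<'E'
import numpy as np
def px(f,u,v,z):
    K,T=f["intrinsics"],f["extrinsics"]; d=T[:3,:3]@np.linalg.solve(K,[u,v,1.]); return T[:3,3]+d*(z-T[2,3])/d[2]
E
```

```text
(no output)
```

View pics/c1.png

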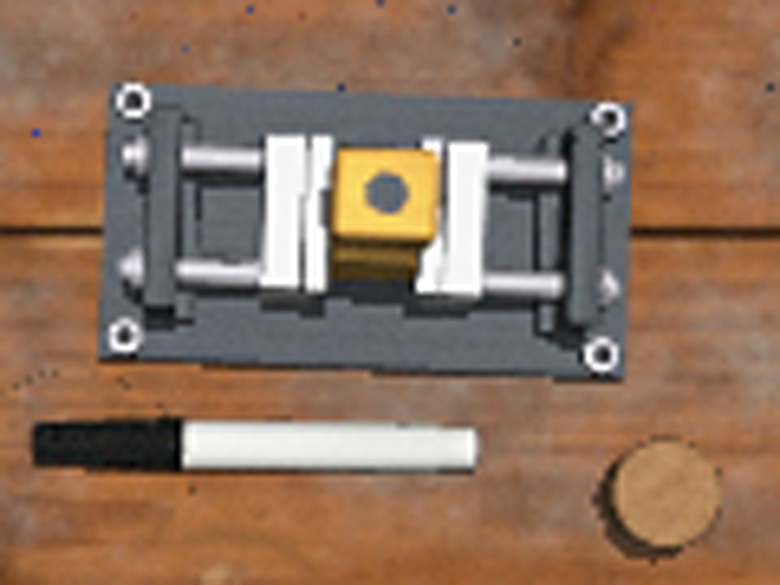

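The crop gives the jig corners at (110,85), (632,103), (622,380) and (100,360), and the head dot at (386,193).

```bash
cat >> h.py <<'E'
from scipy.spatial.transform import Rotation as R
def rel(o,p,rot,every=True):
    """shift (units of 40mm) and turn (units of 5deg) from pose o to p,rot"""
    A=R.from_rotvec(o["tcp_rot"]); return (A.inv().apply(np.array(p)-o["tool_pos"])/40).round(3),(np.degrees((A.inv()*rot).as_rotvec())/5).round(3)
def down(yaw): return R.from_euler("z",yaw)*R.from_euler("x",np.pi)
E
python3 - <<'E'
from h import *; from bench import ctrl
f=np.load("top0.npz"); c=lambda x,y:(300+(x+.5)/6.5-.5,140+(y+.5)/6.5-.5)
P=[px(f,*c(*q),12) for q in((110,85),(632,103),(622,380),(100,360))]
for p in P: print(p.round(1))
m=np.mean(P,0);print("jig",m.round(1)); e=(P[0]+P[3]-P[1]-P[2])/2; yaw=np.arctan2(-e[0],e[1]);print("len",np.linalg.norm(e),np.linalg.norm(P[0]-P[3]),"yaw",yaw)
print("head",px(f,*c(386,193),95).round(1))
for z,uv in((32,(665,493)),(16,(110,445)),(16,(465,447))): print(px(f,*c(*uv),z).round(1))
s=np.load("scene0.npz"); 
o=ctrl.get_obs(); print(rel(o,[m[0],m[1],230],down(yaw)))
E
```

```text
[512.5  37.5  12. ]
[ 507.3 -121.7   12. ]
[ 422.6 -118.    12. ]
[428.2  40.2  12. ]
jig [467.6 -40.5  12. ]
len 158.7981898989604 84.3627509331381 yaw -0.03387668389520853
head [468.3 -40.4  95. ]
[ 387.7 -127.4   32. ]
[402.1  37.   16. ]
[401.9 -70.   16. ]
(array([ 10.979, -12.724,   0.032]), array([-0.025,  0.   ,  3.525]))
```

```bash
python3 -m crank '[{"x":0.8,"y":-0.6,"az":0.7},{"x":1.6,"y":-1.2,"az":1.4},{"x":2.4,"y":-1.8,"az":2.1},{"x":3.2,"y":-2.4,"az":2.8},{"x":4,"y":-3,"az":3.53}]' 60
python3 - <<'E'
from h import *; from bench import ctrl
o=ctrl.get_obs(); print(o["time_s"],o["joint_positions"],rel(o,[468,-40.4,230],down(-.034)))
E
```

```text
0.1 [-1.44703505e+00  2.87115801e-01  1.57806645e+00  7.67645560e-06
  1.27857747e+00 -1.50004795e-01] (array([ 10.988, -12.724,   0.032]), array([-0.025,  0.   ,  3.527]))invalid input at $[0]: expected keys x, y, z, ax, ay, az, claw
```

```bash
python3 -m crank '[{"x":0.8,"y":-0.6,"z":0,"ax":0,"ay":0,"az":0.7,"claw":85},{"x":1.6,"y":-1.2,"z":0,"ax":0,"ay":0,"az":1.4,"claw":85},{"x":2.4,"y":-1.8,"z":0,"ax":0,"ay":0,"az":2.1,"claw":85},{"x":3.2,"y":-2.4,"z":0,"ax":0,"ay":0,"az":2.8,"claw":85},{"x":4,"y":-3,"z":0,"ax":0,"ay":0,"az":3.53,"claw":85}]' 60
cat > n.py <<'E'
import sys; from h import *; from bench import ctrl
o=ctrl.get_obs(); a=[float(v) for v in sys.argv[1:]]
print(o["time_s"],o["tool_pos"].round(1),o["tcp_rot"].round(3),o["force"].round(1),round(o["grip_width"],1),o["finger_force"],rel(o,a[:3],down(-.034)))
E
python3 n.py 468 -40.4 230
```

```text
time_s: 0.52
tool_pos: [304.7, -489.2, 230.6]
tcp_rot: [-3.14, 0.06, 0.0]
force: [1.1, 0.1, -0.3]
grip_width: 85.0
finger_force: 0.0
0.5167 [ 304.7 -489.2  230.6] [-3.14  0.06  0.  ] [ 1.1  0.1 -0.3] 85.0 0.0 (array([  3.653, -11.366,   0.027]), array([-0.012,  0.004, -0.045]))
```

```bash
python3 -m crank '[{"x":0.3,"y":-0.95,"z":0,"ax":0,"ay":0,"az":0,"claw":85},{"x":0.6,"y":-1.9,"z":0,"ax":0,"ay":0,"az":0,"claw":85},{"x":0.9,"y":-2.85,"z":0,"ax":0,"ay":0,"az":0,"claw":85},{"x":1.2,"y":-3.8,"z":0,"ax":0,"ay":0,"az":0,"claw":85},{"x":1.5,"y":-4.75,"z":0,"ax":0,"ay":0,"az":0,"claw":85}]' >/dev/null
python3 -m crank '[{"x":0.3,"y":-0.95,"z":0,"ax":0,"ay":0,"az":0,"claw":85},{"x":0.6,"y":-1.9,"z":0,"ax":0,"ay":0,"az":0,"claw":85},{"x":0.9,"y":-2.85,"z":0,"ax":0,"ay":0,"az":0,"claw":85},{"x":1.2,"y":-3.8,"z":0,"ax":0,"ay":0,"az":0,"claw":85},{"x":1.5,"y":-4.75,"z":0,"ax":0,"ay":0,"az":0,"claw":85}]' >/dev/null
python3 -m crank '[{"x":0,"y":0,"z":0,"ax":0,"ay":0,"az":0,"claw":85},{"x":0,"y":0,"z":0,"ax":0,"ay":0,"az":0,"claw":85},{"x":0,"y":0,"z":0,"ax":0,"ay":0,"az":0,"claw":85}]'>/dev/null
python3 n.py 468 -40.4 160
```

```text
1.6 [ 436.9 -115.2  231. ] [ 3.141e+00 -5.200e-02 -1.000e-03] [ 0.5  0.1 -0.8] 84.9 0.0 (array([ 0.717, -1.895,  1.774]), array([0.002, 0.008, 0.01 ]))
```

```bash
python3 -m crank '[{"x":0.35,"y":-0.95,"z":0,"ax":0,"ay":0,"az":0,"claw":85},{"x":0.72,"y":-1.9,"z":0.1,"ax":0,"ay":0,"az":0,"claw":85},{"x":0.72,"y":-1.9,"z":0.9,"ax":0,"ay":0,"az":0,"claw":85},{"x":0.72,"y":-1.9,"z":1.5,"ax":0,"ay":0,"az":0,"claw":85},{"x":0.72,"y":-1.9,"z":1.5,"ax":0,"ay":0,"az":0,"claw":85}]' >/dev/null
python3 -m crank '[{"x":0,"y":0,"z":0,"ax":0,"ay":0,"az":0,"claw":85},{"x":0,"y":0,"z":0,"ax":0,"ay":0,"az":0,"claw":85},{"x":0,"y":0,"z":0,"ax":0,"ay":0,"az":0,"claw":85}]'>/dev/null
python3 n.py 468 -40.4 62
python3 - <<'E'
from bench import ctrl
import cv2,numpy as np
f=ctrl.grab_frame("wrist");cv2.imwrite("pics/w1.png",f["frame"][:,:,::-1]);np.savez("w1.npz",**f);print(f["intrinsics"],f["extrinsics"].round(3))
E
```

```text
2.2667 [469.6 -41.8 173.4] [ 3.14  -0.057  0.005] [ 0.1 -0.4  0.8] 85.1 0.0 (array([-0.051, -0.037,  2.784]), array([ 0.011, -0.039, -0.027]))
[[309.70691629   0.         319.40798659]
 [  0.         309.70691629 201.62717456]
 [  0.           0.           1.        ]] [[-3.60000e-02 -9.49000e-01 -3.14000e-01  5.50589e+02]
 [-9.99000e-01  3.40000e-02  1.10000e-02 -4.46090e+01]
 [ 1.00000e-03  3.14000e-01 -9.49000e-01  3.17110e+02]
 [ 0.00000e+00  0.00000e+00  0.00000e+00  1.00000e+00]]
```

View pics/w1.png

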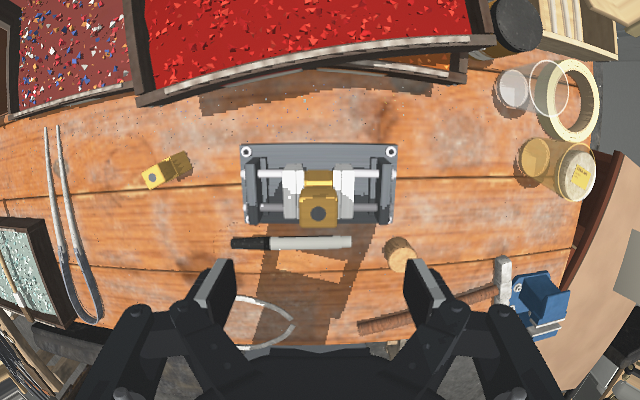

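```bash
python3 - <<'E'
from h import *
f=np.load("w1.npz");K,T=f["intrinsics"],f["extrinsics"]
for u,v,z in((318,213,95),(246,151,12),(391,152,12)):
    d=np.array([u-K[0,2],v-K[1,2]]);r=np.hypot(*d);t=r/K[0,0];w=T[:3,:3]@np.r_[d/r*np.sin(t),np.cos(t)];print((T[:3,3]+w*(z-T[2,3])/w[2]).round(1))
E
python3 -m crank '[{"x":-0.04,"y":-0.03,"z":0.8,"ax":0,"ay":0,"az":0,"claw":75},{"x":-0.04,"y":-0.03,"z":1.6,"ax":0,"ay":0,"az":0,"claw":75},{"x":-0.04,"y":-0.03,"z":2.4,"ax":0,"ay":0,"az":0,"claw":75},{"x":-0.04,"y":-0.03,"z":2.75,"ax":0,"ay":0,"az":0,"claw":75},{"x":-0.04,"y":-0.03,"z":2.75,"ax":0,"ay":0,"az":0,"claw":75}]'
python3 -m crank '[{"x":0,"y":0,"z":0,"ax":0,"ay":0,"az":0,"claw":65},{"x":0,"y":0,"z":0,"ax":0,"ay":0,"az":0,"claw":60},{"x":0,"y":0,"z":0,"ax":0,"ay":0,"az":0,"claw":50}]'>/dev/null
python3 n.py 468 -40.4 63
```

```text
[468.  -40.7  95. ]
[506.2  31.   12. ]
[ 499.9 -115.5   12. ]
time_s: 2.73
tool_pos: [464.7, -38.9, 58.7]
tcp_rot: [-3.139, 0.055, 0.009]
force: [-0.5, -0.1, 0.6]
grip_width: 75.4
finger_force: 0.0
2.9833 [468.8 -39.9  63.7] [ 3.14  -0.054  0.007] [ 0.1 -0.1  0.2] 50.5 0.0 (array([-0.02 ,  0.014,  0.017]), array([ 0.014, -0.052, -0.006]))
```

```bash
python3 -m crank '[{"x":0,"y":0,"z":0,"ax":0,"ay":0,"az":0,"claw":20},{"x":0,"y":0,"z":0,"ax":0,"ay":0,"az":0,"claw":20},{"x":0,"y":0,"z":0,"ax":0,"ay":0,"az":0,"claw":20},{"x":0,"y":0,"z":0,"ax":0,"ay":0,"az":0,"claw":20},{"x":0,"y":0,"z":0,"ax":0,"ay":0,"az":0,"claw":20}]' 90
python3 - <<'E'
from h import *
from bench import ctrl
o=ctrl.get_obs();A=R.from_rotvec(o["tcp_rot"]);J=R.from_euler("z",-.034)
j0=np.array([468,-40.4,0.])
p0=np.array([468.3,-40,63.])
for th in(.04,.08,.12,.15,-.04,-.08,-.12,-.15):   # + = towards +y
    piv=j0+J.apply([0,11*np.sign(th),7]); Q=J*R.from_euler("x",-th)*J.inv()
    p=piv+Q.apply(p0-piv); T0=down(-.034)
    print(th,(T0.inv().apply(p-p0)/40).round(3),(np.degrees((T0.inv()*Q*T0).as_rotvec())/5).round(2))
E
```

```text
time_s: 3.4
tool_pos: [468.3, -40.1, 63.2]
tcp_rot: [3.139, -0.053, 0.005]
force: [-1.0, -1.1, 6.7]
grip_width: 28.9
finger_force: 89.3
0.04 [ 0.    -0.056 -0.009] [-0.46  0.    0.  ]
0.08 [-0.    -0.113 -0.017] [-0.92 -0.   -0.  ]
0.12 [ 0.    -0.17  -0.022] [-1.38 -0.   -0.  ]
0.15 [-0.    -0.212 -0.024] [-1.72 -0.   -0.  ]
-0.04 [ 0.     0.056 -0.01 ] [ 0.46 -0.   -0.  ]
-0.08 [ 0.     0.113 -0.018] [0.92 0.   0.  ]
-0.12 [-0.     0.17  -0.024] [1.38 0.   0.  ]
-0.15 [-0.     0.212 -0.027] [ 1.72  0.   -0.  ]
```

```bash
python3 -m crank '[{"x":0,"y":-0.056,"z":-0.009,"ax":-0.46,"ay":0,"az":0,"claw":20},{"x":0,"y":-0.113,"z":-0.017,"ax":-0.92,"ay":0,"az":0,"claw":20},{"x":0,"y":-0.17,"z":-0.022,"ax":-1.38,"ay":0,"az":0,"claw":20},{"x":0,"y":-0.212,"z":-0.024,"ax":-1.72,"ay":0,"az":0,"claw":20},{"x":0,"y":-0.212,"z":-0.024,"ax":-1.72,"ay":0,"az":0,"claw":20}]'
python3 -m crank '[{"x":0,"y":0,"z":0,"ax":0,"ay":0,"az":0,"claw":20},{"x":0,"y":0,"z":0,"ax":0,"ay":0,"az":0,"claw":20},{"x":0,"y":0,"z":0,"ax":0,"ay":0,"az":0,"claw":20}]'
python3 - <<'E'
from bench import ctrl
import cv2,numpy as np
f=ctrl.grab_frame("wrist");cv2.imwrite("pics/w2.png",cv2.resize(f["frame"][120:270,210:430,::-1],None,fx=3.5,fy=3.5,interpolation=cv2.INTER_CUBIC))
f=ctrl.grab_frame("scene");cv2.imwrite("pics/s2.png",cv2.resize(f["frame"][150:250,250:400,::-1],None,fx=5,fy=5,interpolation=cv2.INTER_CUBIC))
E
```

```text
time_s: 3.82
tool_pos: [468.6, -32.0, 64.1]
tcp_rot: [2.985, -0.046, 0.001]
force: [-0.2, -7.6, 3.6]
grip_width: 28.7
finger_force: 89.2
time_s: 4.07
tool_pos: [468.6, -32.1, 64.1]
tcp_rot: [2.988, -0.049, 0.001]
force: [-1.0, -4.2, 4.8]
grip_width: 29.0
finger_force: 89.4
```

View pics/w2.png

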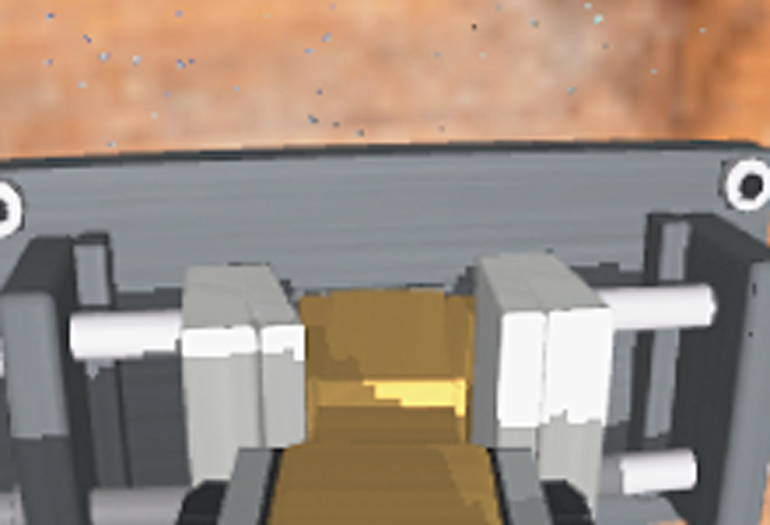

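The wrist crop shows the core leaning hard against the left (+y) cheek at (300,350). A gap has opened on the right at (475,350), so the first rock worked. Next I'll work out the rock to the other side.

```bash
python3 - <<'E'
from h import *
J=R.from_euler("z",-.034);j0=np.array([468,-40.4,0.]);p0=np.array([468.3,-40,63.]);D=down(-.034)
def pose(th):
    piv=j0+J.apply([0,11*np.sign(th),7]); Q=J*R.from_euler("x",-th)*J.inv(); return piv+Q.apply(p0-piv),Q*D
def s(a,b):
    (p,A),(q,B)=pose(a),pose(b); print(a,b,(A.inv().apply(q-p)/40).round(3),(np.degrees((A.inv()*B).as_rotvec())/5).round(2))
for b in(.11,.075,.04,0,-.04): s(.15,b)
for b in(-.08,-.12,-.16): s(-.04,b)
for b in(-.08,0): s(-.16,b)
E
```

```text
0.15 0.11 [0.    0.056 0.012] [0.46 0.   0.  ]
0.15 0.075 [0.    0.104 0.024] [ 0.86  0.   -0.  ]
0.15 0.04 [0.    0.152 0.038] [1.26 0.   0.  ]
0.15 0 [0.    0.206 0.055] [ 1.72  0.   -0.  ]
0.15 -0.04 [0.    0.263 0.054] [ 2.18  0.   -0.  ]
-0.04 -0.08 [-0.     0.056 -0.01 ] [ 0.46  0.   -0.  ]
-0.04 -0.12 [-0.     0.113 -0.018] [ 0.92  0.   -0.  ]
-0.04 -0.16 [ 0.     0.17  -0.024] [ 1.38  0.   -0.  ]
-0.16 -0.08 [-0.    -0.111  0.027] [-0.92  0.   -0.  ]
-0.16 0 [-0.    -0.219  0.063] [-1.83 -0.    0.  ]
```

```bash
python3 -m crank '[{"x":0,"y":0.056,"z":0.012,"ax":0.46,"ay":0,"az":0,"claw":20},{"x":0,"y":0.104,"z":0.024,"ax":0.86,"ay":0,"az":0,"claw":20},{"x":0,"y":0.152,"z":0.038,"ax":1.26,"ay":0,"az":0,"claw":20},{"x":0,"y":0.206,"z":0.055,"ax":1.72,"ay":0,"az":0,"claw":20},{"x":0,"y":0.263,"z":0.054,"ax":2.18,"ay":0,"az":0,"claw":20}]'
python3 -m crank '[{"x":0,"y":0.056,"z":-0.01,"ax":0.46,"ay":0,"az":0,"claw":20},{"x":0,"y":0.113,"z":-0.018,"ax":0.92,"ay":0,"az":0,"claw":20},{"x":0,"y":0.17,"z":-0.024,"ax":1.38,"ay":0,"az":0,"claw":20},{"x":0,"y":0.17,"z":-0.024,"ax":1.38,"ay":0,"az":0,"claw":20},{"x":0,"y":0.17,"z":-0.024,"ax":1.38,"ay":0,"az":0,"claw":20}]'
python3 -m crank '[{"x":0,"y":0,"z":0,"ax":0,"ay":0,"az":0,"claw":20},{"x":0,"y":0,"z":0,"ax":0,"ay":0,"az":0,"claw":20},{"x":0,"y":0,"z":0,"ax":0,"ay":0,"az":0,"claw":20}]'
python3 - <<'E'
from bench import ctrl
import cv2,numpy as np
f=ctrl.grab_frame("wrist");cv2.imwrite("pics/w3.png",cv2.resize(f["frame"][120:270,210:430,::-1],None,fx=3.5,fy=3.5,interpolation=cv2.INTER_CUBIC))
E
```

```text
time_s: 4.58
tool_pos: [468.4, -41.4, 63.5]
tcp_rot: [-3.098, 0.054, -0.007]
force: [0.6, 4.5, 5.0]
grip_width: 28.6
finger_force: 90.1
time_s: 5.0
tool_pos: [468.0, -45.3, 64.0]
tcp_rot: [-2.971, 0.057, -0.008]
force: [1.6, 10.6, 7.1]
grip_width: 28.9
finger_force: 90.5
time_s: 5.25
tool_pos: [468.0, -45.3, 64.0]
tcp_rot: [-2.973, 0.055, -0.008]
force: [2.4, 9.1, 6.3]
grip_width: 28.9
finger_force: 90.4
```

View pics/w3.png

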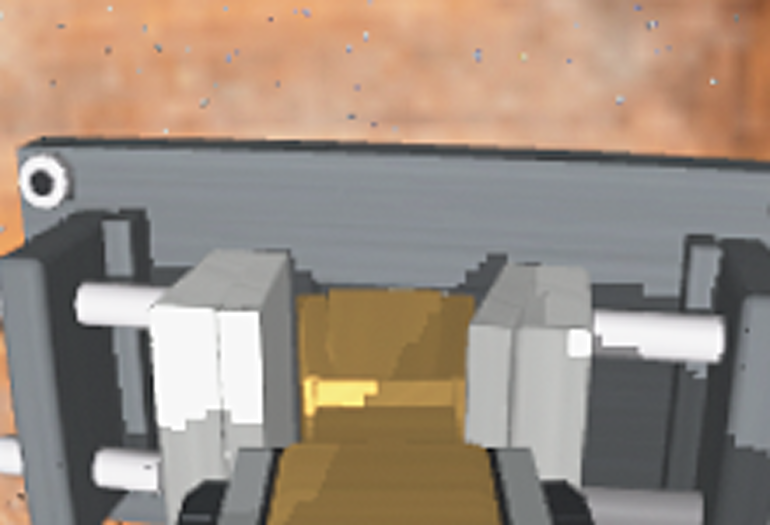

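The crop shows the core against the right cheek at (470,370), but that cheek looks pushed less than the left one was. The TCP also stopped about 4 mm short, so I'll push further towards -y.

```bash
python3 -m crank '[{"x":0,"y":0.04,"z":0,"ax":0,"ay":0,"az":0,"claw":20},{"x":0,"y":0.07,"z":0,"ax":0,"ay":0,"az":0,"claw":20},{"x":0,"y":0.1,"z":0,"ax":0,"ay":0,"az":0,"claw":20},{"x":0,"y":0.1,"z":0,"ax":0,"ay":0,"az":0,"claw":20},{"x":0,"y":0.1,"z":0,"ax":0,"ay":0,"az":0,"claw":20}]'
python3 - <<'E'
from bench import ctrl
import cv2,numpy as np
f=ctrl.grab_frame("wrist");cv2.imwrite("pics/w4.png",cv2.resize(f["frame"][120:270,210:430,::-1],None,fx=3.5,fy=3.5,interpolation=cv2.INTER_CUBIC))
E
```

```text
time_s: 5.72
tool_pos: [468.0, -46.8, 64.0]
tcp_rot: [-2.966, 0.058, -0.007]
force: [2.6, 16.3, 10.0]
grip_width: 28.6
finger_force: 90.9
```

View pics/w4.png

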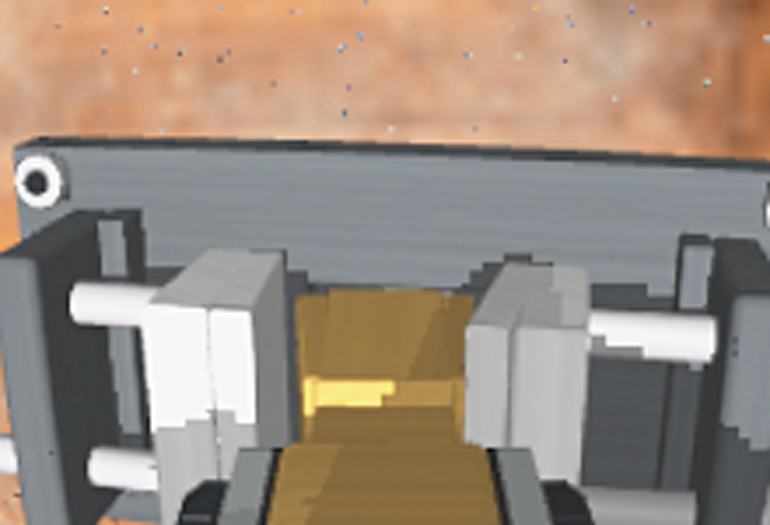

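The left gap at (270,370) has widened, so the right cheek is moving, but the arm yields under load (16 N). I'll push a bit more.

```bash
python3 -m crank '[{"x":0,"y":0.04,"z":0,"ax":0,"ay":0,"az":0,"claw":20},{"x":0,"y":0.08,"z":0,"ax":0,"ay":0,"az":0,"claw":20},{"x":0,"y":0.12,"z":0,"ax":0,"ay":0,"az":0,"claw":20},{"x":0,"y":0.12,"z":0,"ax":0,"ay":0,"az":0,"claw":20},{"x":0,"y":0.12,"z":0,"ax":0,"ay":0,"az":0,"claw":20}]'
python3 - <<'E'
from bench import ctrl
import cv2,numpy as np
f=ctrl.grab_frame("wrist");cv2.imwrite("pics/w5.png",cv2.resize(f["frame"][120:270,210:430,::-1],None,fx=3.5,fy=3.5,interpolation=cv2.INTER_CUBIC))
E
```

```text
time_s: 6.18
tool_pos: [467.9, -50.8, 64.0]
tcp_rot: [-2.964, 0.058, -0.007]
force: [2.2, 19.1, 15.8]
grip_width: 28.7
finger_force: 91.4
```

View pics/w5.png

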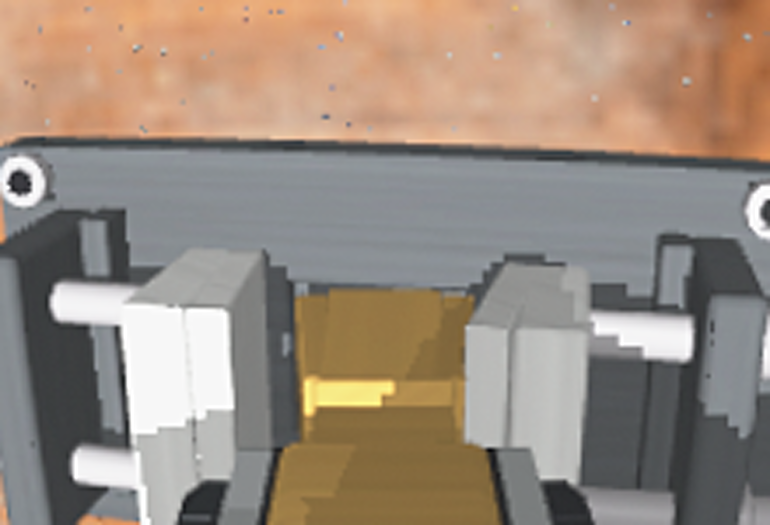

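The right cheek is now clearly back: its rod spans 590 to 695, similar to the left one earlier, and a wide gap is open on the left. I'll bring the core upright.

```bash
python3 -m crank '[{"x":0,"y":-0.11,"z":0.016,"ax":-0.46,"ay":0,"az":0,"claw":20},{"x":0,"y":-0.22,"z":0.03,"ax":-0.92,"ay":0,"az":0,"claw":20},{"x":0,"y":-0.33,"z":0.045,"ax":-1.38,"ay":0,"az":0,"claw":20},{"x":0,"y":-0.43,"z":0.06,"ax":-1.83,"ay":0,"az":0,"claw":20},{"x":0,"y":-0.43,"z":0.06,"ax":-1.83,"ay":0,"az":0,"claw":20}]'
python3 n.py 468 -40.4 129
```

```text
time_s: 6.65
tool_pos: [468.4, -39.6, 63.2]
tcp_rot: [3.137, -0.048, 0.006]
force: [-1.0, -3.8, 5.5]
grip_width: 28.7
finger_force: 91.2
6.65 [468.4 -39.6  63.2] [ 3.137 -0.048  0.006] [-1.  -3.8  5.5] 28.7 91.21899247169495 (array([-0.003,  0.026, -1.644]), array([ 0.045, -0.043,  0.038]))
```

```bash
python3 - <<'E'
from bench import ctrl
import cv2,numpy as np
f=ctrl.grab_frame("wrist");cv2.imwrite("pics/w6.png",cv2.resize(f["frame"][120:270,210:430,::-1],None,fx=3.5,fy=3.5,interpolation=cv2.INTER_CUBIC));np.savez("w6.npz",**f)
E
```

```text
(no output)
```

View pics/w6.png

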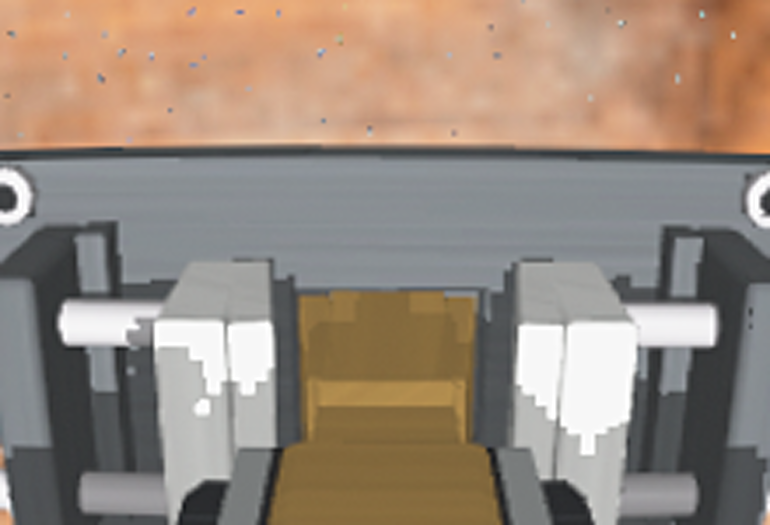

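Both cheeks are clear of the core: the left inner edge is at 272 and the right at 517, about the centre at 387. That is roughly 5 mm and 7 mm back, so I'll lift.

```bash
python3 -m crank '[{"x":0,"y":0.02,"z":-0.2,"ax":0,"ay":0,"az":0,"claw":20},{"x":0,"y":0.02,"z":-0.5,"ax":0,"ay":0,"az":0,"claw":20},{"x":0,"y":0.02,"z":-0.9,"ax":0,"ay":0,"az":0,"claw":20},{"x":0,"y":0.02,"z":-1.3,"ax":0,"ay":0,"az":0,"claw":20},{"x":0,"y":0.02,"z":-1.65,"ax":0,"ay":0,"az":0,"claw":20}]'
python3 -m crank '[{"x":0,"y":0,"z":0,"ax":0,"ay":0,"az":0,"claw":20},{"x":0,"y":0,"z":0,"ax":0,"ay":0,"az":0,"claw":20},{"x":0,"y":0,"z":0,"ax":0,"ay":0,"az":0,"claw":20},{"x":0,"y":0,"z":0,"ax":0,"ay":0,"az":0,"claw":20},{"x":0,"y":0,"z":0,"ax":0,"ay":0,"az":0,"claw":20}]'
python3 - <<'E'
from bench import ctrl
import cv2
f=ctrl.grab_frame("scene");cv2.imwrite("pics/s7.png",cv2.resize(f["frame"][120:260,230:410,::-1],None,fx=4,fy=4,interpolation=cv2.INTER_CUBIC))
E
```

```text
time_s: 7.12
tool_pos: [465.3, -39.7, 126.9]
tcp_rot: [-3.138, 0.055, 0.005]
force: [-0.2, -0.3, -5.1]
grip_width: 29.1
finger_force: 89.6
time_s: 7.53
tool_pos: [465.7, -40.1, 125.8]
tcp_rot: [-3.139, 0.054, 0.005]
force: [-0.6, 0.0, -6.0]
grip_width: 29.0
finger_force: 90.0
```

View pics/s7.png

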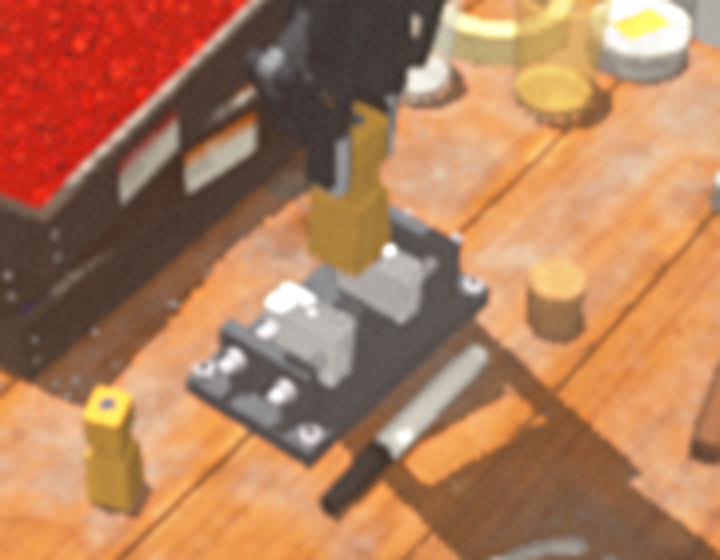

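The core hangs upright in the gripper above the jig at (350,190), and the gap between the cheeks is empty. The marker and cork have not moved, so I'm handing in.

```bash
python3 -c "
from bench import ctrl
print(ctrl.sign_off())"
```

```text
the job is handed in; nothing more can be done
None
```

I rocked the core to both sides, pushing the cheeks back by an estimated 5 mm (left) and 7 mm (right). I then lifted it out and handed in with it held upright and still over the jig, its foot about 22 mm above the cheek tops; the marker and cork were not moved, and the sign-off gave no verdict.

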